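Fetch the lid from the bench cabinet and cover the crock

TASK

The wide crock on the jeweller's bench must be covered: its lid lies on the sloping rest inside the small clear-topped cabinet. First, with the door still shut, set the white jar that stands before the cabinet aside, upright on the bench and clear of everything the door can sweep; then pull the door wide open by its handle, to about a right angle, and leave it open; then take the lid out and set it gently on the wide crock so that it sits centred, level and fully down. Leave the other things where they are and knock nothing over.

Things in the scene. Friction and masses are not known exactly. Their poses are not given: they have to be found in the camera images.
- cab: Fixed plywood dust cabinet, clear roof and back: 260 mm wide (y), 170 deep (x from 0 to 170), 260 tall; walls and floor 12 mm thick, roof underside 252 mm up. The front opening is its plane x = 0, facing its -x, the robot. Origin on the bench, middle of the front opening. Inside, the lid lies on a rest that slopes down to the front at 40 degrees.
- door (a joint): Door angle: 0 shut, grows as it opens towards the robot, to 1.75 rad. Vertical hinge on the cabinet's left (+y) front edge. White panel before the opening, 250 mm wide and tall, 15 mm thick, from 6 to 256 mm above the bench; its free edge sweeps a 250 mm radius round the hinge. Stays where left; moves with about 1 N.
- door_hinge (a point): Point on the door's vertical hinge axis, 6 mm above the bench; in the cabinet's frame at (0, 125, 6) mm.
- door_handle (a point): Top end of the handle, on its axis: a vertical steel bar, diameter 11 mm, running from here (244 mm above the bench) down to 136 mm. Its axis is 175 mm from the hinge along the door, 35 mm off the outer face (50 mm in front of the hinge plane). Stems of 8 mm diameter join it to the door 43 and 98 mm below this point.
- lid: White ceramic lid, 0.2 kg: flange diameter 110, 6 mm thick; plug below, diameter 80, 10 deep; straight round knob above, diameter 26, its top 46 mm above the origin. Origin: centre of the flange's underside, which rests on the rim; z: its axis, to the knob. Starts in the cabinet, axis leaning 40 degrees to the opening, origin 60 mm behind it, 88 mm up.
- crock: The wide crock: plain white ceramic, open, straight-sided, outer diameter 104 mm, wall 5 mm, 85 mm tall. Loose, about 0.8 kg. Origin at the centre of its underside. It may stand in either of two places, with the narrower crock in the other.
- crock_rim (a point): Centre of the wide crock's mouth, at rim height, 85 mm above its underside.
- jar: White plastic jar, diameter 56 mm, 120 mm tall, standing in front of the cabinet door within its swing. Loose, about 0.25 kg. Origin at the centre of its underside, z up its axis.
- small_crock: Plain white ceramic crock, open, outer diameter 72 mm, 85 mm tall; same shape as the other crock but narrower. Origin at the centre of its underside. Bystander.
- can: White can, diameter 70 mm, 150 mm tall, standing. Origin at the centre of its underside. Bystander.
- hammer: Small hammer, 200 mm long, lying on the bench, handle towards its own -x. Origin underneath it, near the middle. Bystander.
- stick: Yellow glue stick lying on the bench, diameter 28 mm, about 90 mm long along its x axis. Origin underneath its middle. Bystander.
- spool: Copper ring-shaped spool, diameter 50 mm, 30 mm tall. Origin at the centre of its underside. Bystander.
- tin: Low aluminium tin, diameter 48 mm, 40 mm tall, on the cabinet floor at the back, beside the lid's rest. Origin at the centre of its underside. Bystander.
Things that resemble listed ones, but are neither listed nor needed, are in the scene too. What is shaped like the jar but black, red or yellow is not meant.

How it is judged:
By the outcome, as a careful person would: the job done as asked, in the order asked, and still so for the second after the job is handed in, with the robot touching nothing.
It also fails if it takes over 72 s, if anything falls off the work surface, if the arm or the gripper's body presses on something with over 40 N, if the wrist force passes 120 N, or if a joint passes its speed limit or range.

ROBOT

A 6-joint arm with a two-finger parallel gripper is mounted at the origin on the work surface. World frame = base frame: x ahead of the robot, y to its left, z up, the work surface at z = 0. Lengths are in mm, angles in rad, forces in N, time in s.
With the tool pointing down it reaches from about 325 to 925 mm from the base axis. Payload 3.1 kg.
Tool frame: the origin (TCP) lies between the finger pads; the fingertips stand 17 mm ahead of it and the grasp point (between the pads) lies 2 mm behind it; z points along the fingers, y is the line along which they close (so a half turn about z gives the same grasp; the last joint's range is limited). The gripper opens to 85 mm and grips with 20 to 120 N. Pads are 22 mm wide; open, the fingers measure 114 mm over their backs; the gripper's body (76 mm by 85 mm) begins 54 mm behind the grasp point. The pads swing forward as they close: fully open they stand 13 mm farther back than shut.
Start: joints at [1.079, 0.217, 1.613, -0, 1.311, -0.112], TCP at [231.692, 580.481, 248.3] pointing down, gripper open.
Joint ranges: [-2.75, 2.75], [-0.78, 2.1], [0.31, 2.55], [-1.13, 4.27], [0.13, 2.63], [-2.58, 2.58]. Speed limits (rad/s): [2.79, 2.79, 3.14, 3.14, 3.14, 3.14].

INTERFACE

Orientations are given as [roll, pitch, yaw] about the fixed x, y, z axes, in that order (R = Rz(yaw) Ry(pitch) Rx(roll)).
In Python, from station import status, vision, job_done gives the robot as it stands.
- The arm moves only by the tool step_arm, never from a script. Its argument "steps" is a list of rows, each a list of 3 entries, a list of its own where there are three numbers: the opening, from 0 (shut) to 1 (fully open), then the shift along the world's x, y, z in m, then the turn about the world's z in rad. A call has 1 to 10 rows; each row shifts and turns the commanded pose from where the row before left it; what a row does not reach is not made up. A row lasts 1/12 s, in which the tool goes at most 41.7 mm and 7.16 degrees, less where a joint would pass 70% of its speed; a pose out of reach is approached as far as the arm can. A call is refused whole if a number of a shift passes 0.0417 or a number of a turn 0.125, either way. A call with a gripper value outside its range is refused whole. The fingers move at their own pace and stop on an object; "grip_force" is the grip in N (left out, the last holds). Time passes only in rows, so rows that do not move let the fingers close. It gives the time, the measured TCP pose, the force, the opening and the grip force at its end, in the units of the state.
- status.state(): the state, without advancing time (a new reading comes with each control period).
- vision.get_image(name): name is "side" or "top"; returns (picture, depth): 480x640x3 uint8, red, green, blue; 480x640 float32, mm along the optical axis (not along the pixel's ray), 0 where there is no reading.
- vision.camera_info(name): a dict with "mtx" (3x3 intrinsics, pixels), "world_to_cam" (4x4, takes a point from world to camera coordinates). Camera axes: x right, y up, looking along -z (the intrinsics and any distortion apply to the point x, -y, -z); pixel columns grow to the right and rows downward; lengths in mm; the calibration is good to about 2 mm. A picture is of the moment at which its call begins. camera_info takes no time and is no camera call.
- job_done(): hands the job in; it is judged then, once.
The state is a dict: "clock": time; "joints": joint angles; "qvel": joint speeds; "effort": joint torques, N m; "eef_pos": TCP position; "tcp_rot": TCP orientation; "contact_force": force on the tool from outside, world axes, zero at the start; "ft_torque": the same for the moment, N m; "gripper_width": opening from 0.0 (shut) to 1.0 (fully open); "finger_force": force on a finger pad.
Only numpy, scipy, OpenCV 4.12 (cv2) and the standard library are available. Lean on these libraries where they do the work, as an engineer would, in place of code of your own. Each camera call takes 0.05 s, during which the arm holds its last target. There are 200 camera calls.

## Working session

There is one attempt and no reset: what is moved stays moved. The work goes in short steps, Python scripts to look and compute and a tool call to move; the robot and the scene stay as the last step left them, time stands still between calls to the robot, and variables do not carry over. Pictures are saved under pics/ and viewed, at most 10 in all, crops included, and the job is handed in when it is done.

Besides the shell and the picture viewer there is one more tool, called after "Call:" as a command line: name --argument value ..., lists and objects as JSON in quotes. step_arm: Moves the arm, as the interface text tells. Its arguments: {"type":"object","properties":{"steps":{"type":"array"},"grip_force":{"type":"number"}},"required":["steps"]}

```bash
ls; mkdir -p pics
cat > h.py <<'E'
import numpy as np, cv2
from station import status, vision, job_done
def cam(n):
    i=vision.camera_info(n); return np.array(i["mtx"]),np.array(i["world_to_cam"]),i
def ray(n,u,v):
    K,T,_=cam(n); d=np.linalg.inv(K)@[u,v,1]; d=np.array([d[0],-d[1],-d[2]])
    R=T[:3,:3]; return -R.T@T[:3,3], R.T@d
def onz(n,u,v,z):
    o,d=ray(n,u,v); return o+d*(z-o[2])/d[2]
def cloud(n,dep):
    K,T,_=cam(n); v,u=np.mgrid[:480,:640]; p=np.stack([(u-K[0,2])/K[0,0]*dep,-(v-K[1,2])/K[1,1]*dep,-dep],-1)
    return (p-T[:3,3])@T[:3,:3]
def proj(n,P):
    K,T,_=cam(n); c=T[:3,:3]@np.array(P)+T[:3,3]; c=K@[c[0],-c[1],-c[2]]; return c[:2]/c[2]
def shot(n,tag):
    im,d=vision.get_image(n); cv2.imwrite(f"pics/{tag}.png",im[...,::-1]); np.savez(f"/tmp/{tag}.npz",im=im,d=d); return im,d
E
python3 - <<'E'
from h import *
for n in("side","top"):
    shot(n,n+"0"); i=cam(n); print(i[2]); print(ray(n,320,240))
print(status.state())
E
```

```text
pics
{'mtx': array([[498.00497532,   0.        , 327.66563223],
       [  0.        , 498.00497532, 235.12101856],
       [  0.        ,   0.        ,   1.        ]]), 'world_to_cam': array([[ 7.25600221e-01, -6.88116350e-01,  4.55043376e-04,
        -4.40555800e+02],
       [ 4.34074944e-01,  4.58233292e-01,  7.75629546e-01,
        -3.56385609e+02],
       [-5.33931889e-01, -5.62599448e-01,  6.31188244e-01,
        -9.00763921e+02],
       [ 0.00000000e+00,  0.00000000e+00,  0.00000000e+00,
         1.00000000e+00]])}
(array([  -6.58113218, -646.6151825 ,  845.17527846]), array([ 0.5185103 ,  0.56870207, -0.63879413]))
{'mtx': array([[438.46593341,   0.        , 311.75197057],
       [  0.        , 438.46593341, 240.10512894],
       [  0.        ,   0.        ,   1.        ]]), 'world_to_cam': array([[ 6.51415759e-04, -9.99814588e-01,  1.92448837e-02,
        -8.29567110e+01],
       [ 9.85272070e-01,  3.93244019e-03,  1.70948776e-01,
        -5.65018774e+02],
       [-1.70992759e-01,  1.88500877e-02,  9.85091950e-01,
        -9.26078552e+02],
       [ 0.00000000e+00,  0.00000000e+00,  0.00000000e+00,
         1.00000000e+00]])}
(array([ 398.39852944,  -63.2627654 , 1010.45828715]), array([ 0.17124125, -0.03765676, -0.98468895]))
{'clock': 0.1, 'joints': array([ 1.07880123e+00,  2.17682822e-01,  1.61482141e+00, -1.68003129e-05,
        1.31130738e+00, -1.12208341e-01]), 'qvel': array([-0.00018312, -0.00154641, -0.00493531, -0.00019668,  0.00056223,
       -0.00073788]), 'effort': array([-9.26220382e-04, -3.98073184e+01, -3.04972816e+01, -1.84844348e-04,
        4.10793975e-03,  1.99229817e-06]), 'eef_pos': array([231.34773621, 579.83052548, 247.07133851]), 'tcp_rot': array([-3.13938583e+00, -2.32337459e-04,  2.76180997e+00]), 'contact_force': array([-0.6681549 ,  0.40556581,  0.82213393]), 'ft_torque': array([ 0.01721082, -0.02726471, -0.03392265]), 'finger_force': 0.0, 'gripper_width': 1.0032161156678372}
```

View pics/top0.png

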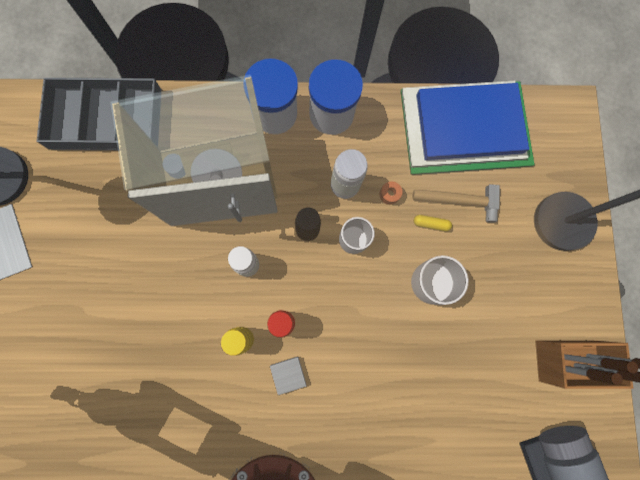

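View pics/side0.png

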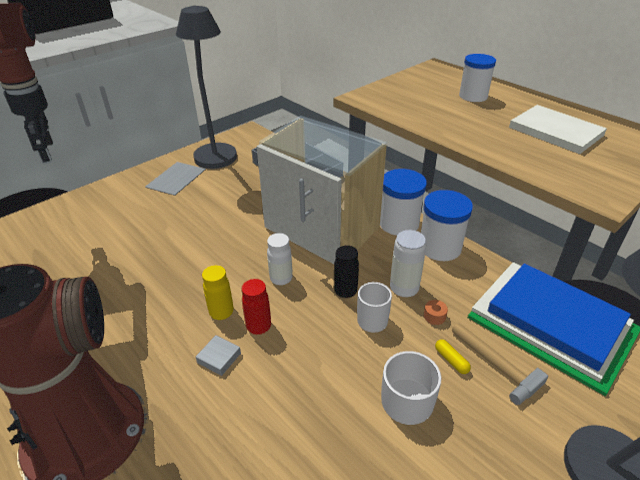

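The top view has the cabinet at (195,150), its handle at (235,206), the white jar at (241,258), the can at (350,170), the narrow crock at (357,235) and the wide crock at (443,280). The side view has the jar at (280,258), the handle at (303,200), the narrow crock at (374,307) and the wide crock at (411,387).

The jar-shaped things are white at top (241,258), black (307,223), red (281,324) and yellow (234,342). Only the white one fits the description.

There are two crocks. The one at (443,280) is visibly wider than the one at (357,235). I'll measure both and check them in a crop.

Run:
```python
from h import *
np.set_printoptions(precision=1,suppress=True)
S=np.load("/tmp/side0.npz");T=np.load("/tmp/top0.npz")
C={"side":cloud("side",S["d"]),"top":cloud("top",T["d"])}
np.savez("/tmp/cl0.npz",**C)
for dz in range(-17,400,50): print(dz,proj("side",[231.3,579.8,247+dz]))
def reg(n,u0,u1,v0,v1,f):
    p=C[n][v0:v1,u0:u1].reshape(-1,3); return p[f(p)&np.isfinite(p[:,0])]
def circ(q):
    c,r=cv2.minEnclosingCircle(q[:,:2].astype(np.float32)); return np.array(c),r
for nm,n,b in [("jar","top",(225,262,240,280)),("wide","top",(405,475,250,312)),("small","top",(335,380,212,258)),("can","top",(328,372,145,200)),("jar","side",(262,300,230,290)),("wide","side",(375,445,345,425)),("small","side",(352,395,280,335)),("can","side",(388,428,228,300)),("black","top",(292,325,203,245)),("red","top",(265,296,310,340)),("yellow","top",(218,250,326,358))]:
    q=reg(n,*b,lambda p:(p[:,2]>20)&(p[:,2]<200)); zt=np.percentile(q[:,2],99)
    t=q[q[:,2]>zt-6]; print(nm,n,"ztop",zt,"top circ",*circ(t),"mean",t.mean(0)[:2],len(t))
# cabinet door front: high pts
q=reg("top",100,285,75,225,lambda p:(p[:,2]>60)&(p[:,2]<300)); print("cab z pct",np.percentile(q[:,2],[50,90,99]))
for z in(250,): print([onz("top",u,v,z) for u,v in((130,188),(272,178),(113,103),(248,79))])
q=reg("side",255,350,140,255,lambda p:(p[:,2]>30)&(p[:,2]<240)); print(len(q))
# plane fit vertical for door
best=None;rng=np.random.default_rng(0)
for _ in range(500):
    a,b=q[rng.integers(len(q),size=2),:2]; d=b-a
    if np.linalg.norm(d)<50: continue
    nn=np.array([-d[1],d[0]])/np.linalg.norm(d); e=abs((q[:,:2]-a)@nn)<2
    if best is None or e.sum()>best.sum(): best=e
i=q[best]; c=i.mean(0); u,s,v=np.linalg.svd(i[:,:2]-c[:2],full_matrices=False); print("door",c,v[0],best.sum(), "extent",np.percentile((i[:,:2]-c[:2])@v[0],[0,1,99,100]))
nn=v[1]; nn=nn*np.sign(-nn[0]); o=(q[:,:2]-c[:2])@nn; h=q[(o>20)&(o<60)]; print("handle",len(h),h.min(0),h.max(0),h.mean(0),np.median(o[(o>20)&(o<60)]))
big=cv2.resize(T["im"][200:320,220:480][...,::-1],None,fx=3,fy=3,interpolation=cv2.INTER_CUBIC)
lid=cv2.resize(T["im"][70:230,100:290][...,::-1],None,fx=3,fy=3,interpolation=cv2.INTER_CUBIC)
cv2.imwrite("pics/crop1.png",big);cv2.imwrite("pics/crop2.png",lid)
```

```text
-17 [ 50.2 157.4]
33 [ 42.7 138.9]
83 [ 34.9 119.3]
133 [26.5 98.6]
183 [17.8 76.7]
233 [ 8.4 53.5]
283 [-1.5 28.9]
333 [-12.    2.6]
383 [-23.3 -25.3]
jar top ztop 123.02695950488952 top circ [514.6  67.4] 24.695178985595703 mean [514.5  67.5] 440
wide top ztop 87.37445243543239 top circ [ 474.8 -360.3] 52.15157699584961 mean [ 474.6 -360.8] 377
small top ztop 87.46070465022675 top circ [ 574.8 -178.5] 35.85832595825195 mean [ 573.6 -178.1] 181
can top ztop 153.37578240289585 top circ [ 706.9 -160.7] 32.44628143310547 mean [ 706.9 -160.6] 692
jar side ztop 120.75960620872316 top circ [462.9  22.1] 91.098876953125 mean [501.1  56.9] 281
wide side ztop 85.3135692473173 top circ [ 473.  -359.9] 53.13443374633789 mean [ 472.1 -362.5] 513
small side ztop 84.94664636217917 top circ [ 572.5 -178.5] 37.2132568359375 mean [ 571.8 -179.9] 216
can side ztop 150.57860384919704 top circ [ 705.5 -159.2] 33.2677116394043 mean [ 704.5 -161.1] 441
black top ztop 123.36028136284769 top circ [598.1 -71.3] 24.89476203918457 mean [597.7 -71.4] 413
red top ztop 122.60241401488278 top circ [383.  -15.7] 24.66175651550293 mean [383.  -15.5] 475
yellow top ztop 122.56282944325707 top circ [347.2  75.6] 24.676780700683594 mean [347.3  75.5] 488
cab z pct [259.2 261.4 262.9]
[array([623.4, 246.4, 250. ]), array([643.7,  -6.1, 250. ]), array([785.6, 289. , 250. ]), array([836.5,  41.9, 250. ])]
6705
door [619.6 117.2 140.9] [ 0.1 -1. ] 4262 extent [-130.5 -127.3  117.8  121.4]
handle 304 [582.9 -78.6 115.6] [615.6  75.5 239.1] [592.3  24.1 164. ] 39.15786543732621
```

View pics/crop1.png

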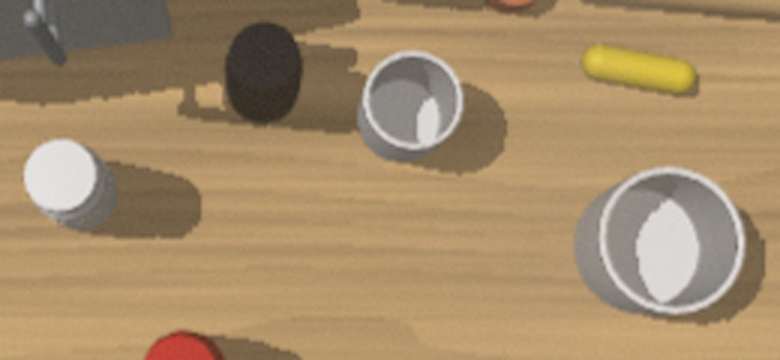

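View pics/crop2.png

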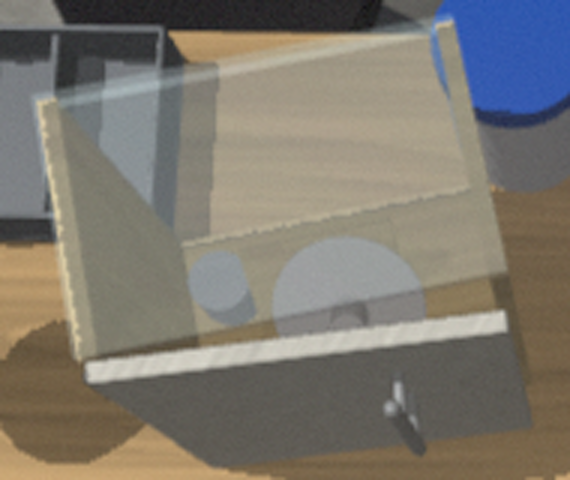

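The crops show two open crocks, narrow at top (357,235) and wide at (443,280). Measured radii are 36 and 52 mm, so the wide crock (diameter 104) is the one at (474,-360). The jar at (241,258) is white. In the cabinet crop the lid is at about (216,168) in full-image pixels with its knob towards the door. The glass seems to stop short of the front, so I'll check its extent in depth.

Run:
```python
from h import *
np.set_printoptions(precision=4,suppress=True,linewidth=150)
C=np.load("/tmp/cl0.npz"); T=np.load("/tmp/top0.npz")
P=C["top"][60:235,95:300]; z=P[...,2]
S=C["side"][140:255,255:350].reshape(-1,3); q=S[(S[:,2]>30)&(S[:,2]<240)]
rng=np.random.default_rng(0);best=None
for _ in range(800):
    a,b=q[rng.integers(len(q),size=2),:2]; d=b-a
    if np.linalg.norm(d)<60: continue
    nn=np.array([-d[1],d[0]])/np.linalg.norm(d); e=abs((q[:,:2]-a)@nn)<1.5
    if best is None or e.sum()>best.sum(): best=e
i=q[best,:2]; c=i.mean(0); v=np.linalg.svd(i-c,full_matrices=False)[2]; ey=v[0]*np.sign(v[0][1]); ex=np.array([ey[1],-ey[0]])
print("ey",ey,"ex",ex,"yaw",np.arctan2(ex[1],ex[0]),"door outer x0",c@ex, "ext y",np.percentile(i@ey,[0.2,1,99,99.8]))
front=c@ex+15
# top-view: roof/wall points z~250-268
m=(z>248)&(z<270); A=P[m]; ax=A[:,:2]@ex-front; ay=A[:,:2]@ey
print("top ax",np.percentile(ax,[0.5,5,50,95,99.5]),"ay",np.percentile(ay,[0.5,99.5]))
y0=(np.percentile(ay,0.3)+np.percentile(ay,99.7))/2; print("y mid",y0)
H,_,_=np.histogram2d(ax,ay-y0,bins=[np.arange(-25,190,10),np.arange(-140,141,20)]); print(H.astype(int))
# handle top from top view
hm=(z>225)&(z<250); A=P[hm]; hx=A[:,:2]@ex-front; k=(hx<-40)&(hx>-75); print("handle top pts",k.sum(),A[k].mean(0),hx[k].mean(),(A[k][:,:2]@ey).mean()-y0)
q2=C["side"][150:240,290:325].reshape(-1,3); hx=q2[:,:2]@ex-front; k=(hx<-42)&(hx>-62)&(q2[:,2]>100)&(q2[:,2]<250); print("handle side",k.sum(),np.median(q2[k],0),q2[k][:,2].min(),q2[k][:,2].max(),np.median(hx[k]),np.median(q2[k][:,:2]@ey)-y0)
# interior: points seen z<240, ax 0..170
cam_in=(z<245); A=P[cam_in]; hx=A[:,:2]@ex-front; k=(hx>5)&(hx<160)&(abs(A[:,:2]@ey-y0)<110); print("interior depth pts",k.sum(),A[k].min(0) if k.any() else 0,A[k].max(0) if k.any() else 0)
o=front*ex+y0*ey; print("cab origin",o,"hinge",o+125*ey,"handle exp",o+125*ey-175*ey-50*ex)
```

```text
ey [-0.1373  0.9905] ex [0.9905 0.1373] yaw 0.1377349140257274 door outer x0 629.9681454836618 ext y [-89.1657 -86.7393 158.4339 160.5778]
top ax [-13.8896  -6.9335  84.5574 171.417  185.6546] ay [-87.0655 173.9091]
y mid 43.61081682162713
[[ 0  0  0  0  0  0  0  0  0  0  0  0  0  0]
 [43 66 67 69 70 69 66 67 68 69 67 71 54  0]
 [17 26 29 30 28 30 26 31 29 29 35 56 65  8]
 [ 0  0  0  0  4 24 36 46 55 66 71 61 61 11]
 [35 44 56 64 69 61 60 61 64 62 64 60 64 14]
 [46 62 57 60 65 59 59 63 58 62 63 62 60 15]
 [42 57 61 60 59 61 61 58 60 58 62 56 62 18]
 [45 58 56 59 56 59 60 59 63 61 62 59 63 20]
 [38 59 59 59 59 59 59 60 61 61 61 61 59 22]
 [33 61 57 59 60 62 57 60 59 60 57 64 59 25]
 [38 52 59 57 59 59 58 57 58 61 60 59 59 27]
 [29 58 57 60 59 56 60 59 55 60 58 67 58 30]
 [30 56 60 58 56 60 57 58 57 56 60 55 61 32]
 [25 54 54 59 57 54 62 55 57 61 56 54 62 35]
 [24 56 58 55 53 58 55 55 56 56 55 63 54 37]
 [21 59 52 56 60 57 55 57 53 56 59 53 57 38]
 [18 52 58 56 55 56 58 57 60 58 58 59 57 43]
 [15 56 57 54 55 55 56 56 57 56 52 58 54 42]
 [15 54 53 52 52 55 55 56 57 54 56 60 57 44]
 [ 8 56 56 58 58 57 55 52 58 58 59 48 44 31]
 [10 53 54 50 54 54 41 37 24 13  6  2  0  0]]
handle top pts 45 [590.5729  67.0282 241.9174] -50.785247862029294 -58.30301475912262
handle side 211 [587.9186  65.2774 193.1164] 129.9440903127888 248.96710619789505 -53.449152097694764 -59.85512662606486
interior depth pts 674 [678.0201  35.3283   7.4013] [755.5402 251.7837 131.6286]
cab origin [632.8722 131.7518] hinge [615.7098 255.568 ] handle exp [590.2108  75.3604]
```

Call:
step_arm --steps '[[1,[0.0188,-0.0342,0],-0.07],[1,[0.0188,-0.0342,0],-0.07],[1,[0.0188,-0.0342,0],-0.07],[1,[0.0188,-0.0342,0],-0.07],[1,[0.0188,-0.0342,0],-0.07],[1,[0.0188,-0.0342,0],-0.07],[1,[0.0188,-0.0342,0],-0.07],[1,[0.0188,-0.0342,0],-0.07],[1,[0.0188,-0.0342,0],-0.07],[1,[0.0188,-0.0342,0],-0.07]]' --grip_force 30

```text
clock: 0.93
eef_pos: [419.8, 236.6, 247.9]
tcp_rot: [-3.141, -0.0, 2.059]
contact_force: [0.7, 0.9, -0.6]
gripper_width: 1.0
finger_force: 0.0
```

Call:
step_arm --steps '[[1,[0.0188,-0.0342,0],-0.07],[1,[0.0188,-0.0342,0],-0.07],[1,[0.0188,-0.0342,0],-0.07],[1,[0.0188,-0.0342,0],-0.07],[1,[0.0188,-0.0342,0],-0.07],[1,[0,0,0],0],[1,[0,0,0],0]]'

```text
clock: 1.52
eef_pos: [514.0, 65.7, 247.8]
tcp_rot: [-3.14, -0.0, 1.708]
contact_force: [0.0, 0.6, -0.6]
gripper_width: 0.999
finger_force: 0.0
```

Run:
```python
from h import *
np.set_printoptions(precision=4,suppress=True,linewidth=150)
s=status.state(); print(s["joints"],s["eef_pos"],s["tcp_rot"],s["clock"])
C=np.load("/tmp/cl0.npz")
P=C["top"][60:235,95:300]; z=P[...,2]; 
A=P[(z>250)&(z<268)]
ex=np.array([.9905,.1373]); ey=np.array([-.1373,.9905]); A=A[(A[:,:2]@ex-645>25)]; A=A[:,:2]
# right edge & left edge & back edge by bins
u=A@ex;w=A@ey
def edge(key,val,f,lo,hi):
    X=[];Y=[]
    for b in np.arange(lo,hi,8):
        k=(key>=b)&(key<b+8)
        if k.sum()>5: X.append(b+4);Y.append(f(val[k]))
    return np.polyfit(X,Y,1)
print(np.percentile(u,[1,99]),np.percentile(w,[1,99]))
print("right",edge(u,w,lambda v:np.percentile(v,1),680,790)); print("left",edge(u,w,lambda v:np.percentile(v,99),680,790)); print("back",edge(w,u,lambda v:np.percentile(v,99),-60,150))
```

```text
[-0.0086 -0.0111  1.8627  0.0002  1.2911 -0.1459] [514.0375  65.6636 247.7757] [-3.1405 -0.0004  1.7081] 1.5167
[671.4974 828.4998] [-84.4321 172.1678]
right [   0.0833 -145.4862]
left [  0.0843 108.9079]
back [ -0.0817 828.4043]
```

Call:
step_arm --steps '[[1,[0,0.0015,-0.036],0],[1,[0,0,-0.036],0],[1,[0,0,-0.036],0],[1,[0,0,-0.036],0],[1,[0,0,-0.02],0],[1,[0,0,-0.01],0],[1,[0,0,0],0],[0.4,[0,0,0],0],[0.4,[0,0,0],0],[0.4,[0,0,0],0]]'

```text
clock: 2.35
eef_pos: [515.6, 69.3, 76.9]
tcp_rot: [3.138, 0.0, 1.712]
contact_force: [0.5, 0.3, 2.6]
gripper_width: 0.647
finger_force: 30.6
```

Call:
step_arm --steps '[[0.4,[0,0,0],0],[0.4,[0,0,0],0],[0.4,[0,0,0],0]]'

```text
clock: 2.6
eef_pos: [515.6, 69.2, 76.8]
tcp_rot: [3.137, 0.0, 1.712]
contact_force: [-1.7, -0.6, 6.7]
gripper_width: 0.648
finger_force: 31.4
```

Call:
step_arm --steps '[[0.4,[0,0,0.015],0],[0.4,[0,0,0.015],0],[0.4,[-0.006,-0.02,0],0],[0.4,[-0.01,-0.032,0],0],[0.4,[-0.01,-0.032,0],0],[0.4,[-0.01,-0.032,0],0],[0.4,[-0.01,-0.032,0],0],[0.4,[-0.01,-0.032,0],0],[0.4,[-0.006,-0.02,0],0],[0.4,[-0.003,-0.009,0],0]]'

```text
clock: 3.43
eef_pos: [448.2, -142.7, 105.0]
tcp_rot: [3.141, 0.002, 1.709]
contact_force: [1.1, -0.1, -2.0]
gripper_width: 0.644
finger_force: 32.2
```

Call:
step_arm --steps '[[0.4,[0,0,0],0],[0.4,[0,0,-0.014],0],[0.4,[0,0,-0.01],0],[0.4,[0,0,-0.005],0],[0.4,[0,0,0],0]]'

```text
clock: 3.85
eef_pos: [448.2, -139.2, 76.5]
tcp_rot: [-3.137, -0.001, 1.714]
contact_force: [-7.1, 0.9, 12.5]
gripper_width: 0.653
finger_force: 32.9
```

Call:
step_arm --steps '[[0.6,[0,0,0.001],0],[1,[0,0,0],0],[1,[0,0,0],0],[1,[0,0,0.02],0],[1,[0,0,0.04],0],[1,[0,0,0.04],0],[0.5,[0,0,0.04],0],[0.3,[0.005,0.01,0.04],0],[0.3,[0.018,0.026,0.026],0],[0.3,[0.022,0.032,0],0]]'

```text
clock: 4.68
eef_pos: [497.9, -73.3, 290.8]
tcp_rot: [3.128, 0.007, 1.709]
contact_force: [1.7, -0.5, 1.5]
gripper_width: 0.453
finger_force: 0.0
```

Call:
step_arm --steps '[[0.3,[0.022,0.032,0],0],[0.3,[0.022,0.032,0],0],[0.3,[0.022,0.032,0],0],[0.3,[0.018,0.026,0],0],[0.3,[0.01,0.014,0],0],[0.3,[0.004,0.002,0],0],[0.3,[0,0,0],0],[0.3,[0,0,0],0]]'

```text
clock: 5.35
eef_pos: [591.3, 65.7, 281.7]
tcp_rot: [-3.14, 0.0, 1.712]
contact_force: [-0.1, -0.1, -0.6]
gripper_width: 0.304
finger_force: 0.0
```

Run:
```python
from h import *
np.set_printoptions(precision=4,suppress=True,linewidth=150)
s=status.state(); print(s["joints"],s["eef_pos"],s["tcp_rot"],s["clock"],s["gripper_width"])
im,d=shot("top","top1"); im2,d2=shot("side","side1")
c=np.hstack([cv2.resize(im[150:320,190:400],(420,340)),cv2.resize(im2[90:300,220:480],(371,340)) if 0 else cv2.resize(im2[60:300,215:445],(326,340))])
cv2.imwrite("pics/v1.png",c[...,::-1])
```

```text
[-0.007   0.1288  1.6512 -0.0006  1.3628 -0.1482] [591.2716  65.6823 281.7369] [-3.1403  0.0004  1.7121] 5.35 0.30414940277776586
```

View pics/v1.png

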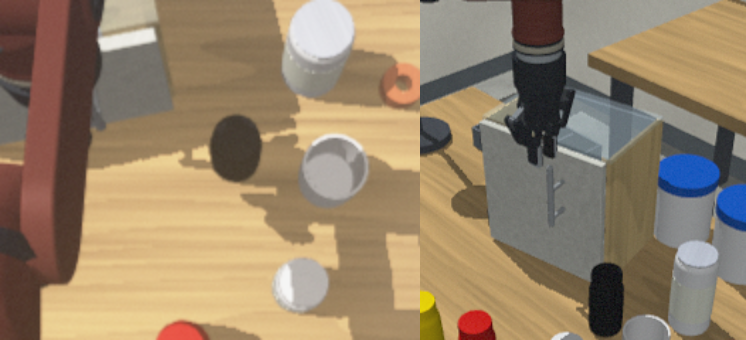

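The side crop shows the gripper just above the handle bar, and the jar upright at its new place (crop (300,285)). I'll lower onto the handle.

Call:
step_arm --steps '[[0.3,[0,0.002,-0.015],0],[0.3,[0,0,-0.015],0],[0.3,[0,0,-0.015],0],[0.3,[0,0,-0.005],0],[0.3,[0,0,0],0]]'

```text
clock: 5.87
eef_pos: [589.8, 66.9, 230.4]
tcp_rot: [-3.137, -0.0, 1.71]
contact_force: [-0.1, 0.6, -0.1]
gripper_width: 0.3
finger_force: 0.0
```

Run:
```python
from h import *
for dz in (0,50,100,120,140,160,180,200,240): print(dz,proj("side",[591.3,66,282+dz]).round(0), end=" ")
print("handle",proj("side",[591,67.5,244]),proj("side",[591,67.5,136]))
# handle blob in side0 : bright steel vs. door, print column centre
S=np.load("/tmp/side0.npz"); d=S["d"]; 
for v in (182,190,205,215):
    row=d[v,285:325]; print(v,[int(x) for x in row])
```

```text
0 [301. 166.] 50 [301. 145.] 100 [300. 124.] 120 [299. 114.] 140 [299. 105.] 160 [299.  95.] 180 [298.  86.] 200 [298.  75.] 240 [297.  54.] handle [301.38548075 180.65463732] [302.89773839 219.53494809]
182 [1199, 1193, 1193, 1189, 1190, 1189, 1190, 1182, 1178, 1177, 1174, 1171, 1167, 1165, 1100, 1100, 1098, 1096, 1101, 1152, 1151, 1146, 1142, 1147, 1145, 1139, 1136, 1131, 1129, 1130, 1128, 1122, 1124, 1124, 1121, 1116, 1115, 1111, 1110, 1105]
190 [1213, 1216, 1206, 1208, 1203, 1203, 1198, 1196, 1198, 1189, 1191, 1184, 1184, 1180, 1112, 1110, 1111, 1113, 1118, 1166, 1167, 1161, 1159, 1156, 1143, 1143, 1142, 1149, 1144, 1143, 1141, 1137, 1136, 1134, 1131, 1130, 1129, 1127, 1124, 1121]
205 [1246, 1244, 1239, 1236, 1232, 1235, 1226, 1228, 1225, 1225, 1218, 1223, 1213, 1209, 1210, 1144, 1131, 1135, 1142, 1142, 1198, 1189, 1191, 1187, 1183, 1184, 1176, 1173, 1172, 1170, 1170, 1167, 1160, 1164, 1161, 1158, 1155, 1150, 1149, 1152]
215 [1268, 1266, 1261, 1256, 1253, 1252, 1252, 1247, 1246, 1238, 1242, 1239, 1235, 1226, 1231, 1162, 1156, 1152, 1156, 1162, 1162, 1167, 1166, 1200, 1201, 1205, 1198, 1197, 1192, 1195, 1190, 1185, 1184, 1182, 1176, 1179, 1174, 1172, 1167, 1170]
```

Call:
step_arm --steps '[[0,[0,0,0],0],[0,[0,0,0],0],[0,[0,0,0],0],[0,[0,0,0],0],[0,[0,0,0],0]]' --grip_force 40

```text
clock: 6.28
eef_pos: [591.2, 67.5, 231.9]
tcp_rot: [-3.14, 0.001, 1.712]
contact_force: [-0.5, -2.6, -3.0]
gripper_width: 0.111
finger_force: 39.0
```

Run:
```python
from h import *
s=status.state(); print(s["eef_pos"],s["gripper_width"],s["finger_force"],s["contact_force"])
H=np.array([617.6,248.4]); p=s["eef_pos"][:2]; r=p-H; print(np.linalg.norm(r))
a=np.cumsum([.04,.08]+[.105]*12+[.06,.03]); prev=p
for t in a:
    c,n=np.cos(-t),np.sin(-t); q=H+[c*r[0]-n*r[1],n*r[0]+c*r[1]]; print(((q-prev)/1000).round(4).tolist(),end=" "); prev=q
print(a[-1],prev)
```

```text
[591.2401581   67.46699438 231.87743878] 0.11111282036408517 38.983540534973145 [-0.46608613 -2.60119816 -3.01112769]
182.84308514871992
[-0.0072, 0.0012] [-0.0143, 0.0033] [-0.0182, 0.006] [-0.0175, 0.0079] [-0.0166, 0.0097] [-0.0155, 0.0113] [-0.0142, 0.0129] [-0.0128, 0.0143] [-0.0112, 0.0156] [-0.0095, 0.0167] [-0.0077, 0.0176] [-0.0058, 0.0183] [-0.0039, 0.0188] [-0.0019, 0.0191] [-0.0002, 0.011] [0.0002, 0.0055] 1.47 [434.93286861 256.41953217]
```

Call:
step_arm --steps '[[0,[-0.0072,0.0012,0],-0.04],[0,[-0.0143,0.0033,0],-0.08],[0,[-0.0182,0.006,0],-0.105],[0,[-0.0175,0.0079,0],-0.105],[0,[-0.0166,0.0097,0],-0.105],[0,[-0.0155,0.0113,0],-0.105]]'

```text
clock: 6.78
eef_pos: [501.4, 107.4, 231.9]
tcp_rot: [-3.141, 0.0, 1.166]
contact_force: [1.2, 1.2, -4.2]
gripper_width: 0.114
finger_force: 39.4
```

Call:
step_arm --steps '[[0,[-0.0142,0.0129,0],-0.105],[0,[-0.0128,0.0143,0],-0.105],[0,[-0.0112,0.0156,0],-0.105],[0,[-0.0095,0.0167,0],-0.105],[0,[-0.0077,0.0176,0],-0.105],[0,[-0.0058,0.0183,0],-0.105],[0,[-0.0039,0.0188,0],-0.105],[0,[-0.0019,0.0191,0],-0.105],[0,[-0.0002,0.011,0],-0.06],[0,[0.0002,0.0055,0],-0.03]]'

```text
clock: 7.62
eef_pos: [435.3, 258.6, 231.9]
tcp_rot: [-3.142, -0.001, 0.241]
contact_force: [1.7, -0.5, -4.3]
gripper_width: 0.111
finger_force: 39.5
```

Call:
step_arm --steps '[[0,[0,0,0],0],[0.1,[0,0,0],0],[0.3,[0,0,0],0],[0.3,[0,0,0],0]]'

```text
clock: 7.95
eef_pos: [435.7, 257.0, 233.1]
tcp_rot: [-3.141, -0.001, 0.242]
contact_force: [-0.2, -0.7, -0.1]
gripper_width: 0.303
finger_force: 0.0
```

Run:
```python
from h import *
np.set_printoptions(precision=3,suppress=True,linewidth=150)
s=status.state(); print(s["joints"],s["eef_pos"],s["tcp_rot"],s["gripper_width"],s["contact_force"])
im,d=shot("side","side2")
c=cv2.resize(im[90:330,150:470],(640,480))
cv2.imwrite("pics/v2.png",c[...,::-1])
```

```text
[ 0.394 -0.026  1.906  0.     1.261  1.723] [435.663 257.017 233.098] [-3.141 -0.001  0.242] 0.30318527963224307 [-0.226 -0.69  -0.104]
```

View pics/v2.png

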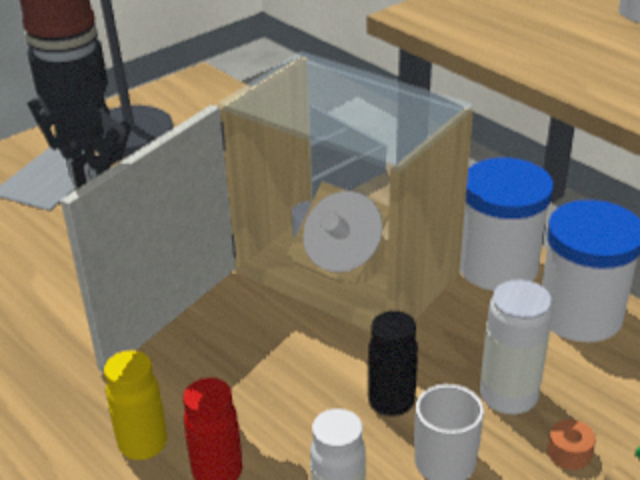

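The door stands at about a right angle. The crop shows the lid with its knob at side pixel (315,203) and the flange at about (321,206). I'll lift off the handle and measure the lid by depth. I also need to see how the arm behaves near its reach limit, because the roof stands over the knob and the tool points straight down.

Call:
step_arm --steps '[[0.3,[0,0,0.02],0],[0.3,[0,0,0.04],0],[0.3,[0,0,0.04],0],[0.3,[0,0,0.04],0],[0.5,[0,0,0.04],0],[0.5,[0,0,0.04],0],[0.5,[0,0,0.04],0],[0.5,[0,0,0.04],0],[0.5,[0,0,0],0],[0.5,[0,0,0],0]]'

```text
clock: 8.83
eef_pos: [436.0, 257.1, 537.4]
tcp_rot: [-3.14, -0.009, 0.242]
contact_force: [0.1, -1.2, -1.0]
gripper_width: 0.502
finger_force: 0.0
```

Run:
```python
from h import *
from scipy.optimize import least_squares
np.set_printoptions(precision=3,suppress=True,linewidth=150)
s=status.state(); print(s["joints"],s["eef_pos"],s["tcp_rot"])
J=[[1.0788,.21768,1.61482],[-.0086,-.0111,1.8627],[-.007,.1288,1.6512],[.394,-.026,1.906],s["joints"][:3]]
X=[[231.35,579.83,247.07],[514.04,65.66,247.78],[591.27,65.68,281.74],[435.66,257.02,233.1],s["eef_pos"]]
A=[];b=[]
for j,x in zip(J,X):
    r=np.sqrt(x[0]**2+x[1]**2-4900); t=j[1]+j[2]
    A+=[[np.sin(j[1]),np.sin(t),np.cos(t),1,0],[np.cos(j[1]),np.cos(t),-np.sin(t),0,1]]; b+=[r,x[2]]
print("L1 L2 e a c",np.linalg.lstsq(np.array(A),np.array(b),rcond=None)[0:2])
S=np.load("/tmp/side2.npz"); P=cloud("side",S["d"])
ec=np.array([.9757,.2192]); en=np.array([-.2192,.9757]); o=np.array([645,126.4])
Q=P[180:240,295:345]; q=Q.reshape(-1,3); cx=(q[:,:2]-o)@ec; cy=(q[:,:2]-o)@en
k=(cx>5)&(cx<150)&(abs(cy)<115)&(q[:,2]>30); L=np.c_[cx,cy,q[:,2]][k]
# plane fit ransac for flange top
rng=np.random.default_rng(1);best=None
for _ in range(600):
    a,b2,c=L[rng.integers(len(L),size=3)]; n=np.cross(b2-a,c-a); 
    if np.linalg.norm(n)<200: continue
    n/=np.linalg.norm(n); e=abs((L-a)@n)<1.5
    if (best is None or e.sum()>best.sum()) and abs(n[2])>.5: best=e
F=L[best]; c=F.mean(0); n=np.linalg.svd(F-c)[2][2]; n*=np.sign(n[2]); print("plane n",n,"tilt",np.degrees(np.arccos(n[2])),c,best.sum())
h=(L-c)@n; K=L[(h>20)&(h<46)]; print("knob pts",len(K),"max h",h.max(),K.mean(0)); T=L[(h>36)&(h<45)]; print("knob top",len(T),T.mean(0))
t=np.cross(n,[1,0,0]); t/=np.linalg.norm(t); w=np.cross(n,t); D=np.c_[(F-c)@t,(F-c)@w].astype(np.float32); cc,r=cv2.minEnclosingCircle(D); ctr=c+cc[0]*t+cc[1]*w; print("flange top centre",ctr,"r",r,"origin est",ctr-6*n)
```

```text
[ 0.394 -0.125  1.444  0.     1.814  1.723] [435.983 257.135 537.442] [-3.14  -0.009  0.242]
L1 L2 e a c (array([450.897, 557.749,  65.675,   1.069,  14.609]), array([0.228]))
plane n [-0.645 -0.001  0.764] tilt 40.152697099783126 [ 51.979 -12.782  88.294] 565
knob pts 107 max h 45.68552885282074 [ 31.736 -14.508 118.204]
knob top 71 [ 29.604 -12.151 121.233]
flange top centre [48.053 -8.069 84.99 ] r 64.265625 origin est [51.922 -8.062 80.404]
```

Call:
step_arm --steps '[[0.5,[0.035,-0.02,-0.018],-0.02],[0.5,[0.035,-0.02,-0.018],-0.02],[0.5,[0.035,-0.02,-0.018],-0.02],[0.5,[0.035,-0.02,-0.018],-0.02],[0.5,[0.035,-0.02,-0.018],-0.02],[0.5,[0.035,-0.02,-0.018],-0.02],[0.5,[0.04,-0.005,0],-0.02],[0.5,[0.04,-0.005,0],-0.02],[0.5,[0.04,0,0],-0.02],[0.5,[0.04,0,0],-0.02]]'

```text
clock: 9.67
eef_pos: [794.6, 132.6, 427.9]
tcp_rot: [-3.142, 0.004, 0.04]
contact_force: [0.8, 0.6, 0.8]
gripper_width: 0.498
finger_force: 0.0
```

Call:
step_arm --steps '[[0.5,[0.04,0,0],0],[0.5,[0.04,0,0],0],[0.5,[0.04,0,0],0],[0.5,[0.04,0,0],0]]'

```text
clock: 10.0
eef_pos: [908.0, 127.7, 390.5]
tcp_rot: [-3.139, 0.001, 0.041]
contact_force: [-0.8, -0.1, -6.4]
gripper_width: 0.501
finger_force: 0.0
```

Run:
```python
from h import *
np.set_printoptions(precision=3,suppress=True,linewidth=150)
s=status.state(); print(s["joints"],s["eef_pos"],s["tcp_rot"])
```

```text
[0.062 0.932 0.327 0.003 1.884 1.593] [907.987 127.679 390.453] [-3.139  0.001  0.041]
```

Call:
step_arm --steps '[[0.5,[0.041,0,0.017],0],[0.5,[0.041,0,0.017],0],[0.5,[0.041,0,0.017],0],[0.5,[0.041,0,0.017],0],[0.5,[0.041,0,0.017],0],[0.5,[0.041,0,0.017],0]]'

```text
clock: 10.5
eef_pos: [954.3, 105.4, 430.9]
tcp_rot: [-3.126, -0.196, 0.04]
contact_force: [0.2, 0.8, 0.2]
gripper_width: 0.501
finger_force: 0.0
```

Run:
```python
from h import *
np.set_printoptions(precision=4,suppress=True,linewidth=150)
s=status.state(); print(s["joints"],s["joints"][[1,2,4]].sum(),s["eef_pos"],s["tcp_rot"])
```

```text
[0.0318 0.9051 0.3079 0.0178 1.733  1.5653] 2.9460768785644826 [954.3256 105.4096 430.8971] [-3.1257 -0.1956  0.0403]
```

Call:
step_arm --steps '[[0.5,[0.041,0.003,0.017],0],[0.5,[0.041,0.003,0.017],0],[0.5,[0.041,0.003,0.017],0],[0.5,[0.041,0.003,0.017],0],[0.5,[0.041,0.003,0.017],0],[0.5,[0.041,0.003,0.017],0],[0.5,[0.041,0.003,0.017],0],[0.5,[0.041,0.003,0.017],0]]'

```text
clock: 11.17
eef_pos: [1015.0, 102.6, 446.1]
tcp_rot: [-3.111, -0.409, 0.035]
contact_force: [0.0, 0.6, -0.4]
gripper_width: 0.499
finger_force: 0.0
```

Run:
```python
from h import *
np.set_printoptions(precision=4,suppress=True,linewidth=150)
s=status.state(); print(s["joints"],s["joints"][[1,2,4]].sum(),s["eef_pos"],s["tcp_rot"])
```

```text
[0.0218 0.9086 0.3079 0.0363 1.5164 1.5567] 2.73283806625074 [1014.9981  102.5737  446.1487] [-3.1106 -0.4092  0.0351]
```

Call:
step_arm --steps '[[0.5,[0.041,0.006,0.02],0],[0.5,[0.041,0.006,0.02],0],[0.5,[0.041,0.006,0.02],0],[0.5,[0.041,0.006,0.02],0],[0.5,[0.041,0.006,0.022],0],[0.5,[0.041,0.006,0.022],0],[0.5,[0.041,0.006,0.022],0],[0.5,[0.041,0.006,0.022],0],[0.5,[0.041,0.006,0.022],0]]'

```text
clock: 11.92
eef_pos: [1069.2, 121.4, 488.0]
tcp_rot: [-3.088, -0.648, 0.023]
contact_force: [-0.4, 1.4, 0.4]
gripper_width: 0.5
finger_force: 0.0
```

Call:
step_arm --steps '[[0.5,[-0.02,0,0],0],[0.5,[-0.02,0,0],0],[0.5,[0,0,0],0]]'

```text
clock: 12.17
eef_pos: [1026.4, 122.0, 484.3]
tcp_rot: [-3.088, -0.64, 0.024]
contact_force: [-1.2, 0.1, -0.8]
gripper_width: 0.502
finger_force: 0.0
```

Run:
```python
from h import *
np.set_printoptions(precision=4,suppress=True,linewidth=150)
s=status.state(); print(s["joints"],s["joints"][[1,2,4]].sum(),s["eef_pos"],s["tcp_rot"])
```

```text
[0.038  0.7319 0.5823 0.0484 1.1877 1.5637] 2.5019346388481134 [1026.4068  121.9632  484.2932] [-3.0885 -0.6395  0.0242]
```

Call:
step_arm --steps '[[0.7,[-0.041,-0.003,0],0.015],[0.7,[-0.041,-0.003,0],0.015],[0.7,[-0.041,-0.003,0],0.015],[0.7,[-0.041,-0.003,0],0.015],[0.7,[-0.041,-0.003,0],0.015],[0.7,[-0.041,-0.003,0],0.015],[0.7,[-0.041,-0.003,0],0.015],[0.7,[-0.041,-0.003,0],0.015],[0.7,[-0.041,-0.003,0],0.015],[0.7,[-0.041,-0.003,0],0.015]]'

```text
clock: 13.0
eef_pos: [621.2, 91.3, 490.1]
tcp_rot: [-3.092, -0.652, 0.176]
contact_force: [-0.0, -0.8, 0.8]
gripper_width: 0.7
finger_force: 0.0
```

Call:
step_arm --steps '[[0.7,[-0.025,-0.003,-0.03],0],[0.7,[-0.025,-0.003,-0.03],0],[0.7,[-0.025,-0.003,-0.03],0],[0.7,[0,0,-0.041],0],[0.7,[0,0,-0.041],0],[0.7,[0,0,0],0],[0.7,[0,0,0],0]]'

```text
clock: 13.58
eef_pos: [547.0, 82.4, 311.7]
tcp_rot: [-3.089, -0.641, 0.172]
contact_force: [0.5, 0.9, 1.9]
gripper_width: 0.699
finger_force: 0.0
```

Run:
```python
from h import *
from scipy.spatial.transform import Rotation as Ro
np.set_printoptions(precision=4,suppress=True,linewidth=150)
s=status.state(); R=Ro.from_euler("xyz",s["tcp_rot"]).as_matrix(); print(s["joints"],s["eef_pos"],s["tcp_rot"]); print(R)
# side-view knob (317?,..) and top-view ray of the knob, triangulated
S=np.load("/tmp/side2.npz"); P=cloud("side",S["d"]); print("knob top px region", P[203,315])
n=np.array([-.643*.9757,-.643*.2192,.766])
# knob top pts world
ec=np.array([.9757,.2192]); en=np.array([-.2192,.9757]); o=np.array([645,126.4])
q=P[190:225,300:335].reshape(-1,3); cx=(q[:,:2]-o)@ec; cz=q[:,2]; h=(q-np.r_[o+60*ec-12*en,88])@n; k=(h>40)&(h<49)&(cx>5)&(cx<60); T=q[k]; print(len(T),"top mean w",T.mean(0),"h",np.median(h[k]))
px=np.array([proj("side",t) for t in T]); m=px.mean(0); print("side px",m)
o1,d1=ray("side",*m)
for uv in [(216.7,174.3),(216.7,172.5)]:
    o2,d2=ray("top",*uv); t=np.linalg.lstsq(np.c_[d1,-d2],o2-o1,rcond=None)[0]; print((o1+t[0]*d1+o2+t[1]*d2)/2,np.linalg.norm(o1+t[0]*d1-o2-t[1]*d2))
zt=R[:,2]
for G in [T.mean(0)-13*n]: tcp=G+2*zt; print("grasp",G,"tcp",tcp,"delta",tcp-s["eef_pos"], "along",(tcp-s["eef_pos"])@zt,"perp",(tcp-s["eef_pos"])-((tcp-s["eef_pos"])@zt)*zt)
```

```text
[-0.0847 -0.3498  2.1368  0.2981  0.7628  1.1425] [546.959   82.3558 311.7049] [-3.0888 -0.6413  0.1724]
[[ 0.7894  0.2024  0.5795]
 [ 0.1375 -0.9784  0.1545]
 [ 0.5983 -0.0423 -0.8002]]
knob top px region [673.7346 116.5444 117.6712]
74 top mean w [676.8834 121.0935 121.1218] h 44.83202207306804
side px [314.6892 200.6216]
[688.9393 124.8129 114.9678] 13.260880708876494
[692.1725 126.1553 113.1453] 16.373129156114747
grasp [685.0393 122.9258 111.1638] tcp [686.1983 123.2348 109.5634] delta [ 139.2393   40.8789 -202.1415] along 248.75712808108187 perp [-4.9185  2.452  -3.0887]
```

Call:
step_arm --steps '[[0.7,[0.0192,0.0085,-0.034],0],[0.7,[0.0232,0.0062,-0.032],0],[0.7,[0.0232,0.0062,-0.032],0],[0.7,[0.0232,0.0062,-0.032],0],[0.7,[0.0232,0.0062,-0.032],0],[0.7,[0,0,0],0],[0.7,[0,0,0],0]]'

```text
clock: 14.17
eef_pos: [663.3, 116.2, 149.8]
tcp_rot: [-3.089, -0.643, 0.173]
contact_force: [0.8, 0.1, 1.2]
gripper_width: 0.697
finger_force: 0.0
```

Run:
```python
from h import *
np.set_printoptions(precision=4,suppress=True,linewidth=150)
s=status.state(); print(s["joints"],s["eef_pos"],s["tcp_rot"],s["contact_force"])
im,d=shot("side","side3"); im2,d2=shot("top","top3")
a=cv2.resize(im[110:260,230:400],None,fx=2.3,fy=2.3,interpolation=cv2.INTER_CUBIC); b=cv2.resize(im2[70:220,100:270],None,fx=2.3,fy=2.3,interpolation=cv2.INTER_CUBIC)
cv2.imwrite("pics/v3.png",np.hstack([a,b])[...,::-1])
```

```text
[0.0031 0.1538 2.0131 0.4288 0.3779 1.0316] [663.2999 116.1842 149.8071] [-3.0885 -0.6425  0.173 ] [0.8068 0.1234 1.2326]
```

View pics/v3.png

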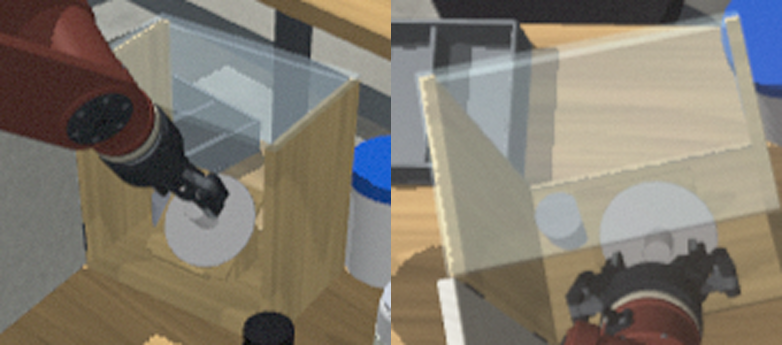

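The left crop shows the tilted gripper entering under the roof in line with the knob. In the right crop the knob (657,245) lies midway between the fingers. I'll go in and grip.

Call:
step_arm --steps '[[0.7,[0.0079,0.0024,-0.0133],0],[0.7,[0.0079,0.0024,-0.0133],0],[0.7,[0.0079,0.0023,-0.0132],0],[0.7,[0,0,0],0],[0.7,[0,0,0],0]]'

```text
clock: 14.68
eef_pos: [685.1, 122.8, 114.1]
tcp_rot: [-3.09, -0.648, 0.173]
contact_force: [0.5, 0.1, 0.3]
gripper_width: 0.7
finger_force: 0.0
```

Call:
step_arm --steps '[[0.2,[0,0,0],0],[0,[0,0,0],0],[0,[0,0,0],0],[0,[0,0,0],0],[0,[0,0,0],0],[0,[0,0,0],0]]' --grip_force 40

```text
clock: 15.18
eef_pos: [683.4, 122.8, 111.5]
tcp_rot: [-3.089, -0.644, 0.173]
contact_force: [-8.6, -1.5, 9.5]
gripper_width: 0.294
finger_force: 38.5
```

Call:
step_arm --steps '[[0,[-0.0063,-0.0014,0.0077],0],[0,[-0.0063,-0.0014,0.0077],0],[0,[-0.0063,-0.0014,0.0077],0],[0,[-0.0126,-0.0028,0.0153],0],[0,[-0.0126,-0.0028,0.0153],0],[0,[-0.0188,-0.0042,0.0153],0],[0,[-0.025,-0.0056,0.015],0],[0,[-0.03,-0.006,0.015],0]]'

```text
clock: 15.85
eef_pos: [563.5, 97.0, 207.9]
tcp_rot: [-3.089, -0.639, 0.173]
contact_force: [0.1, -0.9, -1.1]
gripper_width: 0.291
finger_force: 40.3
```

Run:
```python
from h import *
np.set_printoptions(precision=4,suppress=True,linewidth=150)
s=status.state(); print(s["joints"],s["eef_pos"],s["tcp_rot"],s["contact_force"],s["ft_torque"],s["gripper_width"],s["finger_force"])
```

```text
[-0.044  -0.17    2.2038  0.3709  0.5191  1.0685] [563.4666  97.0197 207.9227] [-3.0889 -0.6392  0.1732] [ 0.1472 -0.9281 -1.0981] [-0.1033  0.5292 -0.0098] 0.29087584831898844 40.26270925998688
```

Call:
step_arm --steps '[[0,[-0.03,-0.01,0.02],-0.03],[0,[-0.03,-0.01,0.02],-0.03],[0,[-0.03,-0.01,0.02],-0.03],[0,[-0.03,-0.01,0.02],-0.03],[0,[-0.03,0,0.02],-0.03],[0,[-0.03,0,0],-0.03],[0,[-0.03,0,0],-0.03],[0,[-0.03,0,0],-0.03],[0,[-0.03,0,0],-0.03],[0,[0,0,0],0]]'

```text
clock: 16.68
eef_pos: [385.6, 86.0, 291.0]
tcp_rot: [-3.114, -0.582, -0.091]
contact_force: [-0.1, 0.3, -2.6]
gripper_width: 0.289
finger_force: 41.0
```

Run:
```python
from h import *
np.set_printoptions(precision=4,suppress=True,linewidth=150)
s=status.state(); print(s["joints"],s["eef_pos"],s["tcp_rot"],s["contact_force"],s["ft_torque"],s["gripper_width"],s["finger_force"])
```

```text
[ 0.0974 -0.7773  2.3946 -0.0937  0.9481  1.7835] [385.6227  86.045  291.0442] [-3.1139 -0.5821 -0.0915] [-0.0898  0.2894 -2.6105] [0.0212 0.4844 0.0348] 0.2891720154736946 41.001418232917786
```

Call:
step_arm --steps '[[0,[-0.041,0,0],0],[0,[-0.041,0,0],0],[0,[-0.041,0,0],0],[0,[-0.041,0,0],0],[0,[-0.041,0,0],0],[0,[-0.041,0,0],0]]'

```text
clock: 17.18
eef_pos: [257.6, 183.0, 267.6]
tcp_rot: [3.083, -0.525, -0.097]
contact_force: [-0.4, 1.5, -2.1]
gripper_width: 0.293
finger_force: 41.1
```

Run:
```python
from h import *
np.set_printoptions(precision=4,suppress=True,linewidth=150)
s=status.state(); print(s["joints"],s["eef_pos"],s["tcp_rot"],s["contact_force"],s["ft_torque"],s["gripper_width"],s["finger_force"])
```

```text
[ 0.7808 -0.7773  2.4219 -0.4649  1.2265  2.5635] [257.6474 183.032  267.6274] [ 3.0833 -0.5247 -0.0972] [-0.4184  1.4869 -2.0888] [0.1654 0.5093 0.0816] 0.2931513127328256 41.082653403282166
```

Call:
step_arm --steps '[[0,[0.0174,-0.0347,0.006],-0.018],[0,[0.0174,-0.0347,0.006],-0.018],[0,[0.0174,-0.0347,0.006],-0.018],[0,[0.0174,-0.0347,0.006],-0.018],[0,[0.0174,-0.0347,0.006],-0.018],[0,[0.0174,-0.0347,0.006],-0.018],[0,[0.0174,-0.0347,0.006],-0.018],[0,[0,0,0],0],[0,[0,0,0],0]]'

```text
clock: 17.93
eef_pos: [404.4, -38.2, 304.3]
tcp_rot: [3.06, -0.513, -0.229]
contact_force: [0.4, 1.0, -3.3]
gripper_width: 0.289
finger_force: 41.1
```

```bash
cat > st.py <<'E'
from h import *
from scipy.spatial.transform import Rotation as Ro
np.set_printoptions(precision=3,suppress=True,linewidth=150)
s=status.state(); z=Ro.from_euler("xyz",s["tcp_rot"]).as_matrix()[:,2]
j=s["joints"]; print(j,s["eef_pos"],s["tcp_rot"],s["contact_force"],s["gripper_width"],s["finger_force"],s["clock"])
a=np.arctan2(z[1],z[0]); t=np.arccos(-z[2]); print("tilt",t,"tilt az",a,"in-plane",t*np.cos(a-j[0]),"out",t*np.sin(a-j[0]),"plane dir",np.cos(j[0]),np.sin(j[0]))
E
python3 st.py
```

```text
[-0.198 -0.69   2.314 -0.114  1.011  1.659] [404.447 -38.21  304.35 ] [ 3.06  -0.513 -0.229] [ 0.429  0.977 -3.284] 0.2888803045998083 41.142836809158325 17.9333
tilt 0.5183918299259607 tilt az -0.3947751037383681 in-plane 0.508408899959711 out -0.10124465307236101 plane dir 0.980421333458799 -0.1969111700713557
```

Call:
step_arm --steps '[[0,[0,0,0],0.1],[0,[0,0,0],0.1],[0,[-0.02,0.004,0],0],[0,[-0.03,0.006,0],0],[0,[-0.039,0.008,0],0],[0,[-0.039,0.008,0],0]]'

```text
clock: 18.43
eef_pos: [370.0, -2.7, 291.9]
tcp_rot: [3.053, -0.448, -0.027]
contact_force: [0.6, 0.4, -2.0]
gripper_width: 0.292
finger_force: 41.2
```

```bash
python3 st.py
```

```text
[-0.181 -0.777  2.361 -0.023  1.103  1.442] [370.046  -2.69  291.873] [ 3.053 -0.448 -0.027] [ 0.636  0.379 -2.022] 0.2923016330823644 41.16882383823395 18.4333
tilt 0.45558338535065335 tilt az -0.2286031264209287 in-plane 0.4550685367102686 out -0.021652895971136225 plane dir 0.98365384215725 -0.18006976095191507
```

Call:
step_arm --steps '[[0,[-0.041,0.007,0],0],[0,[-0.041,0.007,0],0],[0,[-0.041,0.007,0],0],[0,[-0.041,0.007,0],0],[0,[-0.041,0.007,0],0]]'

```text
clock: 18.85
eef_pos: [311.4, 79.5, 272.8]
tcp_rot: [3.01, -0.349, -0.037]
contact_force: [0.2, 0.6, -2.7]
gripper_width: 0.294
finger_force: 41.1
```

```bash
python3 st.py
```

```text
[ 0.224 -0.777  2.377 -0.228  1.244  1.897] [311.372  79.542 272.828] [ 3.01  -0.349 -0.037] [ 0.182  0.639 -2.668] 0.2937311022425015 41.147754192352295 18.85
tilt 0.37199840295160075 tilt az -0.40690795764968374 in-plane 0.3003570729260194 out -0.21947309753556443 plane dir 0.974987609686248 0.22225922018736702
```

Call:
step_arm --steps '[[0,[0.018,-0.036,0.008],0],[0,[0.018,-0.036,0.008],0],[0,[0.018,-0.036,0.008],0],[0,[0.018,-0.036,0.008],0],[0,[0.018,-0.036,0.008],0],[0,[0,0,0],0]]'

```text
clock: 19.35
eef_pos: [405.2, -106.3, 316.1]
tcp_rot: [3.005, -0.355, -0.041]
contact_force: [-0.8, -0.0, -1.6]
gripper_width: 0.288
finger_force: 41.3
```

```bash
python3 st.py
```

```text
[-0.427 -0.574  2.202  0.004  1.135  1.208] [ 405.154 -106.286  316.069] [ 3.005 -0.355 -0.041] [-0.835 -0.019 -1.562] 0.2881864990483787 41.29611253738403 19.35
tilt 0.37888801807673517 tilt az -0.41767474473391436 in-plane 0.378872196182395 out 0.003462542713847599 plane dir 0.9102894630698655 -0.4139723341287144
```

Call:
step_arm --steps '[[0,[-0.0395,0.0105,0],0],[0,[-0.0395,0.0105,0],0],[0,[-0.0395,0.0105,0],0],[0,[-0.0395,0.0105,0],0],[0,[-0.0395,0.0105,0],0],[0,[-0.0395,0.0105,0],0]]'

```text
clock: 19.85
eef_pos: [315.6, -55.7, 303.5]
tcp_rot: [3.018, -0.237, -0.052]
contact_force: [0.7, 0.2, -2.5]
gripper_width: 0.292
finger_force: 41.3
```

```bash
python3 st.py
```

```text
[-0.35  -0.777  2.305 -0.051  1.351  1.292] [315.56  -55.75  303.512] [ 3.018 -0.237 -0.052] [ 0.66   0.218 -2.535] 0.2917930422238845 41.267035603523254 19.85
tilt 0.2668954511992696 tilt az -0.5380055662715663 in-plane 0.2621911165083308 out -0.04988988168934269 plane dir 0.9393820341390726 -0.3428722705859112
```

Call:
step_arm --steps '[[0,[-0.04,0.007,0],0.03],[0,[-0.04,0.007,0],0.03],[0,[-0.04,0.007,0],0.03],[0,[-0.04,0.007,0],0.03],[0,[-0.04,0.007,0],0],[0,[-0.04,0.007,0],0]]'

```text
clock: 20.35
eef_pos: [275.4, -16.7, 290.3]
tcp_rot: [3.022, -0.083, 0.047]
contact_force: [0.3, 0.8, -2.5]
gripper_width: 0.288
finger_force: 41.3
```

```bash
python3 st.py
```

```text
[-0.217 -0.777  2.316 -0.094  1.491  1.313] [275.392 -16.734 290.253] [ 3.022 -0.083  0.047] [ 0.322  0.843 -2.534] 0.28755001311454376 41.26218616962433 20.35
tilt 0.1455974594684846 tilt az -0.9197054241352928 in-plane 0.11114063940659197 out -0.094055188458537 plane dir 0.9764659124361923 -0.21567179196676237
```

```bash
cat > lidp.py <<'E'
from h import *
from scipy.spatial.transform import Rotation as Ro
np.set_printoptions(precision=3,suppress=True,linewidth=150)
def lidplane(tag,box=75):
    s=status.state(); R=Ro.from_euler("xyz",s["tcp_rot"]).as_matrix(); p=s["eef_pos"]; out=[]
    for n in("side","top"):
        im,d=shot(n,tag+n); P=cloud(n,d); c=p+R[:,2]*32
        m=(np.linalg.norm(P-c,axis=-1)<box)&(im.min(-1)>70)&((im.max(-1).astype(int)-im.min(-1))<35); q=P[m]
        if len(q)<80: print(n,"few",len(q)); continue
        rng=np.random.default_rng(0);best=None
        for _ in range(800):
            a,b,e=q[rng.integers(len(q),size=3)]; v=np.cross(b-a,e-a); l=np.linalg.norm(v)
            if l<300: continue
            v/=l
            if abs(v[2])<.7: continue
            k=abs((q-a)@v)<1.5
            if best is None or k.sum()>best.sum(): best=k
        F=q[best]; v=np.linalg.svd(F-F.mean(0))[2][2]; v*=np.sign(v[2])
        print(n,"pts",len(q),best.sum(),"normal",v,"tilt",np.arccos(v[2]),"az of tip-away",np.arctan2(-v[1],-v[0]),"centroid",F.mean(0),"tcp",p)
        t=np.c_[F[:,0],F[:,1]].astype(np.float32); print("   minEncl",cv2.minEnclosingCircle(t))
if __name__=="__main__":
    import sys; lidplane(sys.argv[1])
E
python3 lidp.py a
python3 - <<'E'
import cv2,sys; sys.path.insert(0,".")
from h import *
a=cv2.imread("pics/aside.png"); b=cv2.imread("pics/atop.png")
u=[int(x) for x in proj("side",[275,-17,270])];w=[int(x) for x in proj("top",[275,-17,270])];print(u,w)
c=lambda i,p:cv2.resize(i[max(0,p[1]-80):max(0,p[1]-80)+160,max(0,p[0]-80):max(0,p[0]-80)+160],(380,380))
cv2.imwrite("pics/v4.png",np.hstack([c(a,u),c(b,w)]))
E
```

```text
side pts 1786 1346 normal [-0.161  0.113  0.98 ] tilt 0.19823581145264818 az of tip-away -0.6136393408284528 centroid [279.484 -29.558 263.519] tcp [275.392 -16.734 290.253]
   minEncl ((282.8770751953125, -21.242116928100586), 54.797794342041016)
top pts 2049 1443 normal [-0.154  0.113  0.982] tilt 0.19237839366970194 az of tip-away -0.6318794836007732 centroid [303.727 -19.32  266.452] tcp [275.392 -16.734 290.253]
   minEncl ((283.3618469238281, -17.728702545166016), 54.183067321777344)
[196, 255] [274, 393]
```

View pics/v4.png

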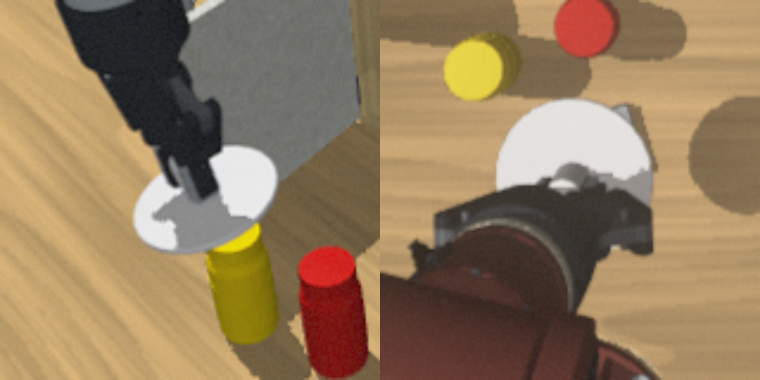

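The crops show the lid held by the knob, clear of the yellow and red jars. Both depth fits agree that it tilts about 0.195 rad towards azimuth -0.62. I'll turn that tilt into the arm's plane and work it out.

Call:
step_arm --steps '[[0,[0,0,0],0.1],[0,[0,0,0],0.1],[0,[0,0,0],0.1],[0,[0,0,0],0.1],[0,[-0.04,0.003,0],0],[0,[-0.04,0.003,0],0],[0,[-0.04,0.003,0],0]]'

```text
clock: 21.03
eef_pos: [261.2, -2.1, 281.2]
tcp_rot: [3.052, -0.004, 0.435]
contact_force: [0.1, 0.4, -1.9]
gripper_width: 0.293
finger_force: 41.3
```

```bash
python3 st.py; python3 lidp.py b
```

```text
[-0.201 -0.777  2.329 -0.069  1.533  0.935] [261.209  -2.109 281.243] [ 3.052 -0.004  0.435] [ 0.142  0.432 -1.891] 0.29324271517956085 41.303749680519104 21.0333
tilt 0.08920270114536163 tilt az -1.0899311630323811 in-plane 0.05622830000486382 out -0.06924954996382095 plane dir 0.9798414909987364 -0.19977650641998185
side pts 1878 1289 normal [-0.114  0.048  0.992] tilt 0.12389826795189623 az of tip-away -0.394521309971023 centroid [261.136 -13.451 253.19 ] tcp [261.209  -2.109 281.243]
   minEncl ((266.3991394042969, -3.7672982215881348), 55.155338287353516)
top pts 1800 1320 normal [-0.104  0.053  0.993] tilt 0.11731031084808093 az of tip-away -0.4703198535672502 centroid [285.459  -1.503 255.066] tcp [261.209  -2.109 281.243]
   minEncl ((267.1064758300781, -0.4686204493045807), 54.46246337890625)
```

Call:
step_arm --steps '[[0,[-0.041,0.0,0],0.1],[0,[-0.041,0.0,0],0.1],[0,[-0.041,0.0,0],0.05],[0,[-0.041,0.0,0],0],[0,[-0.041,0.0,0],0]]'

```text
clock: 21.55
eef_pos: [223.8, 20.0, 263.7]
tcp_rot: [3.116, 0.112, 0.68]
contact_force: [0.4, -0.0, -2.5]
gripper_width: 0.294
finger_force: 41.3
```

```bash
python3 st.py; python3 lidp.py c
```

```text
[-0.1   -0.776  2.362 -0.097  1.618  0.788] [223.838  20.047 263.662] [3.116 0.112 0.68 ] [ 0.429 -0.02  -2.474] 0.29376274978813055 41.311540603637695 21.55
tilt 0.11448456825670529 tilt az -2.2341278641637987 in-plane -0.06116010133187623 out -0.09677891492468203 plane dir 0.9950295750391441 -0.09957984132052146
side pts 1931 1243 normal [0.01  0.044 0.999] tilt 0.045041436892676444 az of tip-away -1.8015218163003894 centroid [220.811   9.079 235.568] tcp [223.838  20.047 263.662]
   minEncl ((224.90689086914062, 19.508882522583008), 55.9238395690918)
top pts 1708 1249 normal [0.012 0.038 0.999] tilt 0.03958601872709584 az of tip-away -1.8798967257180852 centroid [237.499  12.485 234.923] tcp [223.838  20.047 263.662]
   minEncl ((225.45579528808594, 22.387800216674805), 54.578006744384766)
```

Call:
step_arm --steps '[[0,[0.02,0,0],0],[0,[0.035,0,0],0],[0,[0.035,0,0],0],[0,[0.03,-0.02,0],0],[0,[0.013,-0.035,0],0],[0,[0.013,-0.036,0],0],[0,[0.013,-0.036,0],0],[0,[0.013,-0.036,0],0],[0,[0.013,-0.036,0],0],[0,[0.013,-0.036,0],0]]'

```text
clock: 22.48
eef_pos: [422.8, -217.8, 263.7]
tcp_rot: [3.115, 0.111, 0.681]
contact_force: [1.2, 0.2, -2.4]
gripper_width: 0.291
finger_force: 41.3
```

Call:
step_arm --steps '[[0,[0.013,-0.036,0],0],[0,[0.013,-0.036,0],0],[0,[0.013,-0.036,0],0],[0,[0.013,-0.033,0],0],[0,[0.01,-0.025,0],0],[0,[0.002,-0.006,0],0],[0,[0,0,0],0],[0,[0,0,0],0]]'

```text
clock: 23.15
eef_pos: [485.7, -387.0, 262.9]
tcp_rot: [3.118, 0.111, 0.681]
contact_force: [0.2, 1.3, -1.9]
gripper_width: 0.292
finger_force: 41.3
```

```bash
python3 st.py; python3 lidp.py d
```

```text
[-0.733  0.201  1.608 -0.117  1.328  0.183] [ 485.721 -387.03   262.922] [3.118 0.111 0.681] [ 0.247  1.28  -1.942] 0.29176069544689825 41.26126170158386 23.15
tilt 0.11326671734843548 tilt az -2.251024342688021 in-plane 0.006007955320378801 out -0.1131072664852206 plane dir 0.742972712225526 -0.669321708065894
side pts 2602 1684 normal [0.011 0.043 0.999] tilt 0.044193560595087625 az of tip-away -1.8134712339815844 centroid [ 475.688 -393.02   234.586] tcp [ 485.721 -387.03   262.922]
   minEncl ((486.4918212890625, -385.9664001464844), 55.22523880004883)
top pts 793 577 normal [0.015 0.044 0.999] tilt 0.046060499480638624 az of tip-away -1.8983673228128377 centroid [ 508.986 -357.536  234.499] tcp [ 485.721 -387.03   262.922]
   minEncl ((503.66357421875, -366.2353210449219), 49.24446105957031)
```

Call:
step_arm --steps '[[0,[-0.0065,0.0125,0],0],[0,[-0.0065,0.0128,-0.02],0],[0,[0,0,-0.035],0],[0,[0,0,-0.035],0],[0,[0,0,-0.025],0],[0,[0,0,0],0],[0,[0,0,0],0],[0,[0,0,0],0]]'

```text
clock: 23.92
eef_pos: [474.1, -362.0, 150.7]
tcp_rot: [3.113, 0.111, 0.682]
contact_force: [-0.2, 0.3, -1.8]
gripper_width: 0.289
finger_force: 41.0
```

```bash
python3 st.py; python3 lidp.py e
python3 - <<'E'
from h import *
D=np.load("/tmp/eside.npz"); P=cloud("side",D["d"]); q=P[330:450,360:460].reshape(-1,3)
# crock outer wall pts below rim: circle fit
k=(q[:,2]>15)&(q[:,2]<80)&(np.hypot(q[:,0]-474,q[:,1]+360)<60)&(np.hypot(q[:,0]-474,q[:,1]+360)>42); w=q[k]
A=np.c_[2*w[:,:2],np.ones(len(w))]; s=np.linalg.lstsq(A,(w[:,:2]**2).sum(1),rcond=None)[0]; print("wall circle",s[:2],np.sqrt(s[2]+s[0]**2+s[1]**2),len(w))
from scipy.optimize import least_squares
f=least_squares(lambda c:np.hypot(w[:,0]-c[0],w[:,1]-c[1])-52,[474,-360],loss="soft_l1"); print("r=52 fit",f.x)
a=cv2.resize(D["im"][270:450,320:500],(540,540)); cv2.imwrite("pics/v5.png",a[...,::-1])
E
```

```text
[-0.715  0.26   1.759 -0.127  1.116  0.227] [ 474.077 -362.018  150.748] [3.113 0.111 0.682] [-0.195  0.322 -1.783] 0.2894169852054484 41.03928744792938 23.9167
tilt 0.11409094870004598 tilt az -2.2079823420881493 in-plane 0.00885220430818801 out -0.11374701338568244 plane dir 0.7551895497437355 -0.6555064789594791
side pts 2885 1353 normal [0.008 0.047 0.999] tilt 0.04765490421194395 az of tip-away -1.7296429484120335 centroid [ 465.022 -368.437  122.527] tcp [ 474.077 -362.018  150.748]
   minEncl ((474.64794921875, -360.6695861816406), 55.21564865112305)
top pts 459 225 normal [-0.011  0.018  1.   ] tilt 0.021564421755010693 az of tip-away -1.026286362741105 centroid [ 501.392 -328.042  122.667] tcp [ 474.077 -362.018  150.748]
   minEncl ((495.8290100097656, -335.39813232421875), 42.957298278808594)
wall circle [ 471.70946652 -361.83957816] 49.036110405683665 1163
r=52 fit [ 474.70685776 -360.04608244]
```

View pics/v5.png

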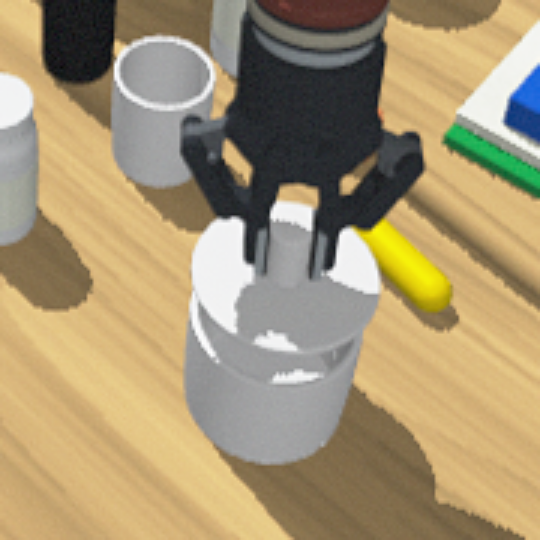

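The crop shows the lid held over the wide crock, nearly level and centred; the lid circle at (474.6,-360.7) agrees with the crock at about (474.3,-360). I'll lower slowly and watch the force.

Call:
step_arm --steps '[[0,[0,0.0005,-0.012],0],[0,[0,0,-0.01],0],[0,[0,0,-0.002],0],[0,[0,0,-0.002],0],[0,[0,0,0],0],[0,[0,0,0],0]]'

```text
clock: 24.52
eef_pos: [472.9, -361.2, 122.3]
tcp_rot: [3.117, 0.111, 0.682]
contact_force: [0.1, -0.5, -3.1]
gripper_width: 0.291
finger_force: 41.2
```

Call:
step_arm --steps '[[0,[0,0,-0.001],0],[0,[0,0,-0.001],0],[0,[0,0,0],0]]'

```text
clock: 24.77
eef_pos: [473.0, -361.3, 120.6]
tcp_rot: [3.116, 0.111, 0.682]
contact_force: [-0.5, 0.8, -2.5]
gripper_width: 0.295
finger_force: 41.2
```

Call:
step_arm --steps '[[0,[0,0,-0.001],0],[0,[0,0,-0.001],0],[0,[0,0,0],0]]' --grip_force 22

```text
clock: 25.02
eef_pos: [473.1, -361.7, 119.9]
tcp_rot: [3.116, 0.111, 0.682]
contact_force: [-2.5, 0.9, 4.4]
gripper_width: 0.289
finger_force: 42.1
```

Call:
step_arm --steps '[[0,[0,0,-0.001],0],[0,[0,0,0],0]]'

```text
clock: 25.18
eef_pos: [473.2, -361.8, 119.6]
tcp_rot: [3.116, 0.112, 0.682]
contact_force: [-3.3, 1.6, 7.9]
gripper_width: 0.292
finger_force: 42.4
```

Call:
step_arm --steps '[[0,[0,0,-0.001],0],[0,[0,0,0],0]]'

```text
clock: 25.35
eef_pos: [473.4, -362.2, 119.0]
tcp_rot: [3.115, 0.112, 0.682]
contact_force: [-3.3, 1.2, 8.2]
gripper_width: 0.294
finger_force: 43.1
```

Call:
step_arm --steps '[[0,[0,0,-0.001],0],[0,[0,0,-0.001],0],[0,[0,0,0],0],[0.31,[0,0,0],0],[0.34,[0,0,0],0],[0.4,[0,0,0],0],[0.5,[0,0,0],0],[0.6,[0,0,0],0],[0.6,[0,0,0],0]]'

```text
clock: 26.1
eef_pos: [472.7, -361.0, 114.0]
tcp_rot: [3.117, 0.111, 0.682]
contact_force: [0.0, -0.3, -0.0]
gripper_width: 0.602
finger_force: 0.0
```

```bash
python3 st.py
```

```text
[-0.715  0.307  1.779 -0.131  1.055  0.237] [ 472.745 -360.978  113.989] [3.117 0.111 0.682] [ 0.028 -0.252 -0.022] 0.602214702804899 0.0 26.1
tilt 0.11368848307264268 tilt az -2.2450314705634358 in-plane 0.004641652881243583 out -0.11359368926964475 plane dir 0.755044517153614 -0.655673529369812
```

Call:
step_arm --steps '[[0.7,[0.0007,0.0009,0.01],0],[0.7,[0.0014,0.0018,0.02],0],[0.7,[0.002,0.0026,0.03],0],[0.7,[0.0028,0.0035,0.04],0],[0.7,[0,0,0.041],0],[0.7,[0,0,0.041],0],[0.7,[-0.02,0.02,0.03],0],[0.7,[-0.03,0.03,0],0],[0.7,[-0.03,0.03,0],0],[0.7,[-0.01,0.01,0],0]]'

```text
clock: 26.93
eef_pos: [388.0, -260.2, 327.3]
tcp_rot: [3.118, 0.111, 0.682]
contact_force: [-0.1, 0.0, -1.3]
gripper_width: 0.701
finger_force: 0.0
```

```bash
python3 - <<'E'
from h import *
np.set_printoptions(precision=3,suppress=True,linewidth=150)
for n in("side","top"):
    im,d=shot(n,"f"+n); P=cloud(n,d); r=np.hypot(P[...,0]-474,P[...,1]+360)
    q=P[(r<60)&(abs(P[...,2]-91)<8)]; 
    v=None
    for _ in range(3):
        c=q.mean(0); v=np.linalg.svd(q-c)[2][2]; v*=np.sign(v[2]); q=q[abs((q-c)@v)<1.5]
    print(n,len(q),"normal",v,"z",q[:,2].mean(),"circ",cv2.minEnclosingCircle(q[:,:2].astype(np.float32)))
    w=P.reshape(-1,3); rr=np.hypot(w[:,0]-474,w[:,1]+360); w=w[(rr<62)&(rr>42)&(w[:,2]>15)&(w[:,2]<75)]
    from scipy.optimize import least_squares
    print("   wall r=52",least_squares(lambda c:np.hypot(w[:,0]-c[0],w[:,1]-c[1])-52,[474,-360],loss="soft_l1").x,len(w))
a=cv2.imread("pics/fside.png");b=cv2.imread("pics/ftop.png")
cv2.imwrite("pics/v6.png",np.hstack([cv2.resize(a[90:450,130:560],(430,360)),cv2.resize(b[60:420,100:520],(368,360))[:,:368]]))
E
python3 st.py
```

```text
side 1548 normal [-0.002 -0.004  1.   ] z 89.38006718336374 circ ((475.69354248046875, -360.52752685546875), 55.36033248901367)
   wall r=52 [ 474.698 -360.009] 993
top 201 normal [0.005 0.009 1.   ] z 90.83536964264066 circ ((496.0910949707031, -334.2752685546875), 43.76054382324219)
   wall r=52 [ 474.866 -361.029] 145
[-0.671 -0.174  1.867 -0.114  1.448  0.23 ] [ 389.575 -261.722  327.476] [3.115 0.111 0.682] [0.185 0.429 0.138] 0.6990574476018865 0.0 27.0333
tilt 0.11355852744813641 tilt az -2.225830176292857 in-plane 0.001857028853003384 out -0.11354334238531233 plane dir 0.7829592105530663 -0.6220730460405106
```

View pics/v6.png

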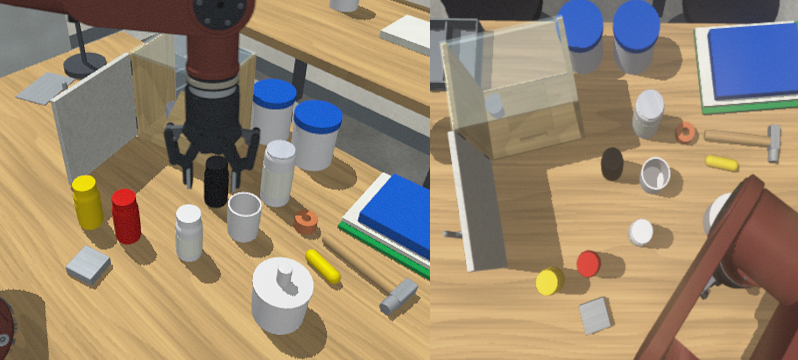

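The final view shows the lid flat on the wide crock, about 1 mm off centre with a normal within 0.01 rad of vertical. The door is open, the jar upright, everything else is standing, and the gripper is clear.

```bash
python3 -c "
from station import job_done; print(job_done())"
```

```text
the job is handed in; nothing more can be done
None
```

The job is handed in after about 27 s of robot time: the jar is set aside upright, the door left open at about a right angle, and the lid sits level, fully down and within about 1 mm of centre on the wide crock, with the tool tilted to get under the roof by pushing against the arm's reach limit (and levelled again the same way), since moves only turn it about z.

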